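# Store a rinsed gel scraper in the slanted blade holder and lock it

## Robot

A 7-joint arm with a two-finger parallel gripper is mounted at the origin on a cart in front of the work surface, level with it; the furniture and walls round the work are solid. World frame = base frame: x ahead of the robot, y to its left, z up, the work surface at z = 0. Lengths are in m, angles in degrees, forces in N, time in s.
With the tool pointing down it reaches from about 0.425 to 0.875 m from the base axis. Payload 4.7 kg.
Tool frame: the origin (TCP) lies between the finger pads; the fingertips stand env.tip_reach ahead of it and the grasp point (between the pads) lies 2 mm behind it (env.tip_reach is the distance from the TCP to the fingertips, in m); z points along the fingers, y is the line along which they close (so a half turn about z gives the same grasp; the last joint's range is limited). The gripper opens to 87 mm and grips with 3 to 60 N. Pads are 19 mm wide; open, the fingers measure 117 mm over their backs; the gripper's body (75 mm by 190 mm) begins 51 mm behind the grasp point.
Start: joints at [65.094, 18.392, -4.016, 83.108, 1.295, 78.541, -3.26], TCP at [0.282, -0.586, 0.24] pointing down, gripper open.
Joint ranges: [-163.93, 163.93], [-17.29, 119.83], [-79.2, 71.16], [3.27, 140.29], [-89.18, 269.18], [5.43, 117.66], [-154.24, 154.24]. Speed limits (degrees/s): [147.25, 147.25, 180, 180, 180, 180, 180].

## Interface

Orientations are given as [roll, pitch, yaw] about the fixed x, y, z axes, in that order (R = Rz(yaw) Ry(pitch) Rx(roll)).
In Python, from cell import env gives the robot as it stands.
- The arm moves only by the tool steer_hand, called after "Call:" as name(argument=value, ...), one argument or row to a line, values as JSON. Schema: {"type":"object","properties":{"rows":{"type":"array","items":{"type":"array","items":{"type":"array","items":{"type":"number"},"minItems":5,"maxItems":5},"minItems":1,"maxItems":8},"minItems":1,"maxItems":1},"squeeze":{"type":"number"},"only":{"type":"string"},"quiet":{"type":"boolean"},"lines":{"type":"string"}},"required":["rows"],"additionalProperties":false}. rows is a list that holds a single list of rows (three levels of brackets), with 1 to 8 rows, each of 5 numbers: dx, dy, dz in units of 50 mm, then a turn about the tool's z in units of 4 degrees, then the finger opening in m; each row is the pose to reach, as a shift and turn from the pose commanded when the call began, along the tool's axes at that moment; what a row does not reach only later rows make up. A row lasts 1/12 s, in which the tool goes at most 0.0417 m and 7.16 degrees, less where a joint would pass 70% of its speed; a pose out of reach is approached as far as the arm can. The fingers move at their own pace and stop on an object; squeeze is the grip in N (left out, the last holds). Time passes only in rows, so rows that do not move let the fingers close. The tool returns the time, the measured TCP pose, the force, the opening and the grip force at its end. only (a regular expression) keeps the lines of the reply that match it, lines (a string "A,B") keeps lines A to B, and quiet returns only ok. Input that does not fit is refused with a message, and nothing moves.
- env.get_obs(): the state, without advancing time (a new reading comes with each control period).
- env.read_camera(name): name is "scene" or "top"; returns a dict with "color" (480x640x3 uint8, blue, green, red), "fx", "fy", "cx", "cy" (pixels), "dist" ([k1, k2, p1, p2, k3] as OpenCV has them; the pictures are not rectified), "world_from_camera" (4x4, takes a point from camera to world coordinates). Camera axes: x right, y down, z forward; pixel columns grow to the right and rows downward; lengths in m; the calibration is good to about 2 mm. A picture is of the moment at which its call begins. There is no depth.
- env.sign_off(): hands the job in; it is judged then, once.
The state is a dict: "time_s": time; "qpos": joint angles; "joint_velocities": joint speeds; "effort": joint torques, N m; "tool_pos": TCP position; "tool_rot": TCP orientation; "force": force on the tool from outside, world axes, zero at the start; "wrist_torque": the same for the moment, N m; "grip_width": finger opening in m; "grasp_force": force on a finger pad.
Only numpy, scipy, OpenCV 4.12 (cv2) and the standard library are available. Lean on these libraries where they do the work, as an engineer would, in place of code of your own. Each camera call takes 0.05 s, during which the arm holds its last target. There are 200 camera calls.

## Task

Take the blue-handled gel scraper out of the rinse beaker and slide its blade into the empty middle slot of the slanted holder, lowering it all the way until its collar sits flush on the holder - do not just let it drop in. Then swing the keeper with the red knob across over the collar until it stops, so that the scraper is locked in like its two neighbours. Leave the beaker standing and the bench timer and the other things where they are.

Things in the scene. Friction and masses are not known exactly. Their poses are not given: they have to be found in the camera images.
- scraper: Loose gel scraper, 160 mm long, 90 g: steel blade, blue plastic collar and handle. Origin: centre of the collar's underside. +z runs along the tool to the handle's end, x is its thickness, y its width. Collar: 36 (x) by 40 (y) mm, z = 0 to 8 mm. Blade from z = 0 to -80 mm. Starts leaning about 40 degrees in the beaker, handle outside, towards the robot. Either broad face may be in front.
- scraper_grip (a point): Point on the axis in the middle of the scraper's handle, 48 mm from the scraper's origin along its +z. The handle has flat sides, 16 mm apart in the scraper's x and 22 mm in y, and reaches from z = 8 to 80 mm.
- scraper_tip (a point): Middle of the blade's tip edge, 80 mm from the scraper's origin along -z. The blade is 32 mm wide and 3 mm thick, 1.8 mm thick over the last 6 mm. At the start it stands on the beaker's floor with a broad face leaning on the rim.
- beaker: Low glass beaker, loose, 200 g, straight walls, 62 mm across (65 mm at the rim), 59 mm high, wall 3 mm; origin at the centre of its underside, z up.
- slot: Slanted white body of a fixed holder, 210 mm wide (y); three slots side by side, 70 mm apart in y, the middle one empty. Origin: centre of the middle slot's mouth, in the flat upper face, 92 mm above the bench. +z points out of the slot, 30 degrees from vertical, leaning towards the robot's side; y is level, along the slot's width; x runs up the face (-34 to +30 mm).
- slot_floor (a point): Middle of the empty slot's floor, 83 mm below its mouth along the slot's axis. Slot: 6 mm gap in x of slot, 36 mm in y; mouth widened by 2.5 mm each side in x. The slots either side hold fixed scrapers of the same size with green and yellow handles, which reach 80 mm out from the face, under shut keepers with black knobs.
- keeper (a joint): Angle of the middle slot's keeper, a steel bar with a red knob that turns parallel to the face. 0: shut, at its stop, bar along +y of slot, over the collar's front edge. 1.57: open, bar along -x of slot (down the slope); 1.95: open stop. Stays where left; 1 N at the knob turns it. Its underside is 10 mm above the face: it passes the collar only of a scraper that is home.
- keeper_pivot (a point): Axis of the keeper's pivot, parallel to z of slot, at x = -16.5, y = -28, z = 10 mm in the frame of slot. The bar is 3 mm thick and 10 mm wide.
- keeper_knob (a point): Middle of the red knob, 50 mm from the pivot along the bar. The knob is a round upright pin 13 mm across that stands from 13 to 35 mm above the holder's face; this point is 24 mm above the face.
- timer: Loose white bench timer with a display, 38 x 66 x 62 mm; a bystander. Origin under its centre.

How it is judged (in metres and radians):
On the way, in this order (a step that is already met when the one before it is completed fails the run):
1. The scraper is lifted out of the beaker (its tip higher than 65 mm, above the rim) (height (world z) of scraper_tip above 0.065 m), for 0.1 s.
2. With the keeper still open, the scraper is fully home in the middle slot, its collar flush on the face (z of scraper in the frame of slot between -0.003 and 0.003 m and x of scraper in the frame of slot between -0.004 and 0.004 m and y of scraper in the frame of slot between -0.005 and 0.005 m and angle between the z axis of scraper and the z axis of slot, either way round below 0.08 rad and z of scraper_tip in the frame of slot below -0.07 m and value of joint keeper above 0.7 rad), for 0.2 s.
At the end, for the whole second after the job is handed in: The scraper is at rest in the middle slot, its collar's underside within 3 mm of the face, within 4 mm (x) and 5 mm (y) of the slot's centre and within 0.08 rad of its axis; the keeper is shut to less than 0.12 rad; the beaker stands upright on the bench (z of scraper in the frame of slot between -0.003 and 0.003 m and x of scraper in the frame of slot between -0.004 and 0.004 m and y of scraper in the frame of slot between -0.005 and 0.005 m and angle between the z axis of scraper and the z axis of slot, either way round below 0.08 rad and z of scraper_tip in the frame of slot below -0.07 m and value of joint keeper below 0.12 rad and linear speed of scraper below 0.02 m/s and angle between beaker's own z axis and vertical below 0.15 rad and height (world z) of beaker below 0.01 m); the robot touches nothing.
It fails at once if The scraper drops or slams into the slot: faster than 0.5 m/s while its tip is in the slot (x of scraper_tip in the frame of slot between -0.006 and 0.006 m and y of scraper_tip in the frame of slot between -0.008 and 0.008 m and z of scraper_tip in the frame of slot below -0.005 m and linear speed of scraper above 0.5 m/s).
It fails at once if The beaker is tipped over (more than 0.5 rad) (angle between beaker's own z axis and vertical above 0.5 rad).
It fails at once if The bench timer is moved by more than 30 mm (distance of timer from where it was at the start of the episode above 0.03 m).
It also fails if it takes over 51 s, if anything falls off the work surface, if the arm or the gripper's body presses on something with over 40 N, if the wrist force passes 120 N, or if a joint passes its speed limit or range.

## Working session

There is one attempt and no reset: what is moved stays moved. The work goes in short steps, Python scripts to look and compute and a tool call to move; the robot and the scene stay as the last step left them, time stands still between calls to the robot, and variables do not carry over. Pictures are saved under pics/ and viewed, at most 10 in all, crops included, and the job is handed in when it is done.

```bash
ls; mkdir -p pics; python3 - <<'E'
from cell import env
import cv2,numpy as np
for n in ("scene","top"):
    c=env.read_camera(n); cv2.imwrite(f"pics/{n}0.png",c["color"]); print(n,c["fx"],c["fy"],c["cx"],c["cy"],c["dist"]); print(np.round(c["world_from_camera"],4))
print(env.tip_reach); print(env.get_obs())
E
```

```text
cell.py
pics
scene 563.5803553848708 563.5803553848708 324.58582520089965 240.45851456899626 [-0.17385756  0.          0.          0.          0.        ]
[[-0.85   -0.3655  0.3793  0.0257]
 [-0.5265  0.5693 -0.6314  0.6576]
 [ 0.0148 -0.7365 -0.6763  0.8949]
 [ 0.      0.      0.      1.    ]]
top 443.20156132740516 443.20156132740516 317.72112180435704 235.04908421180343 [-0.03999999  0.          0.          0.          0.        ]
[[ 0.0119 -0.9904  0.1378  0.3259]
 [-0.9998 -0.0136 -0.0116 -0.0931]
 [ 0.0134 -0.1376 -0.9904  1.1074]
 [ 0.      0.      0.      1.    ]]
0.017
{'time_s': 0.1, 'qpos': array([65.09161115, 18.43360881, -4.01704603, 83.16508946,  1.29590424,
       78.54089092, -3.25922677]), 'joint_velocities': array([ 0.04137043, -0.0459594 , -0.02822775, -0.16684065,  0.07423681,
        0.00072537,  0.04088744]), 'effort': array([ 2.54874822e-04, -4.92575455e+01, -4.05490408e-01, -3.13395989e+01,
       -6.39081490e-02,  3.95859755e-02,  7.40895030e-05]), 'tool_pos': array([ 0.28181919, -0.58523584,  0.23860945]), 'tool_rot': array([-1.79905695e+02,  5.73707096e-03,  2.57203164e+01]), 'force': array([0.230187  , 0.08270951, 0.10002133]), 'wrist_torque': array([ 0.00967023, -0.01779174,  0.01696669]), 'grasp_force': 0.0, 'grip_width': 0.08692594002106795}
```
View pics/scene0.png

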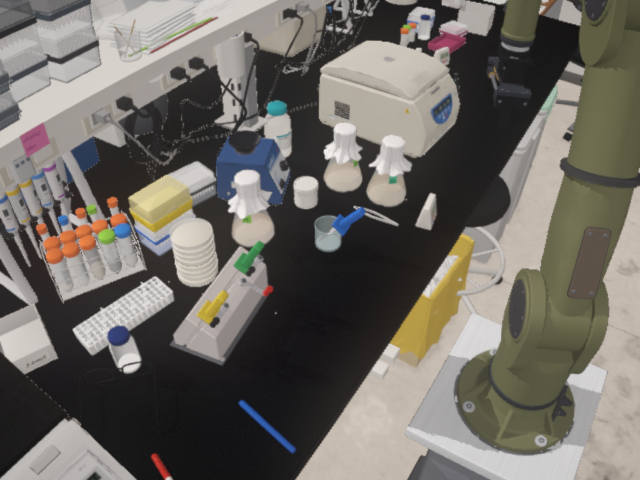

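View pics/top0.png

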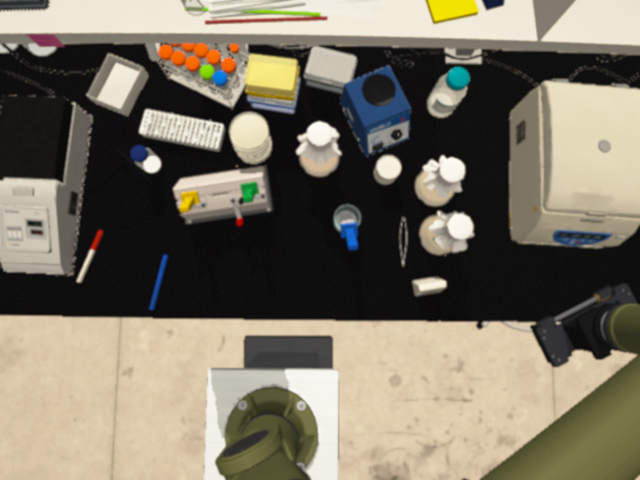

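The scene view has the beaker and scraper near (335,228) and the holder near (222,300). The top view has the beaker at (347,222) and the holder at (222,195), with the red knob at (239,222). I'll enlarge both.

```bash
python3 - <<'E'
import cv2,numpy as np
s=cv2.imread("pics/scene0.png");t=cv2.imread("pics/top0.png")
def crop(im,x,y,w,h,k):
    o=cv2.resize(im[y:y+h,x:x+w],None,fx=k,fy=k,interpolation=cv2.INTER_CUBIC)
    for i in range(0,w,10): cv2.putText(o,str(x+i),(i*k,8),0,.3,(0,255,255),1); cv2.line(o,(i*k,10),(i*k,14),(0,255,255),1)
    for j in range(0,h,10): cv2.putText(o,str(y+j),(0,j*k+4),0,.3,(0,255,255),1)
    return o
cv2.imwrite("pics/b.png",np.hstack([crop(s,305,195,66,70,6),crop(t,320,195,66,70,6)]))
cv2.imwrite("pics/h.png",crop(s,165,235,120,135,4)); 
cv2.imwrite("pics/ht.png",crop(t,165,155,115,80,6))
E
```

View pics/b.png

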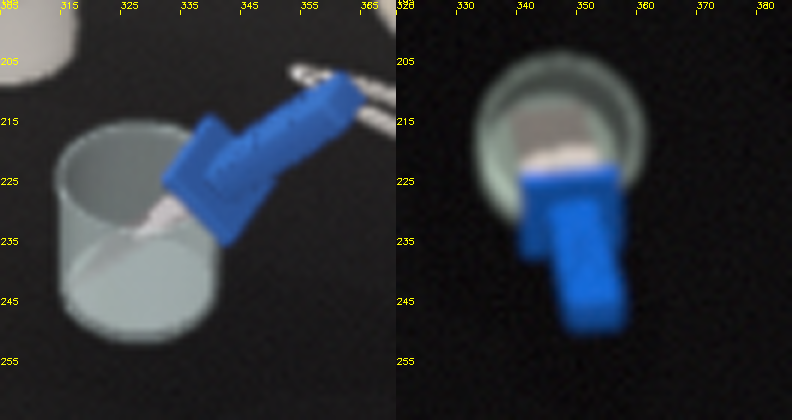

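View pics/h.png

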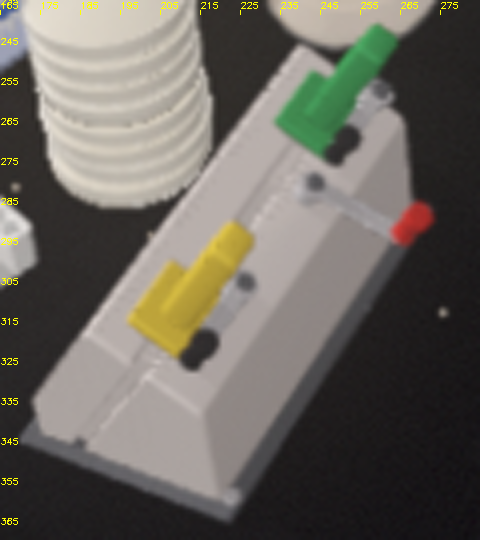

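View pics/ht.png

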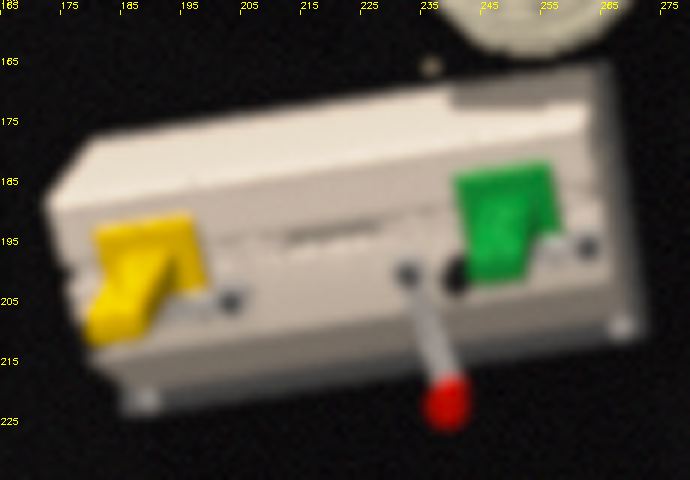

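Readings from these crops:
- **Scraper:** the collar and handle are clear in both views. The handle end is at about scene (363,210) and top (352,249).
- **Holder screws:** scene (243.8,280.8), (260,258) and (226.5,305.5). Top (233,200.7), (263,196.2) and (203.3,205).
- **Red knob:** scene about (268,291), top (239.5,222). The keeper is open.

Next I'll fit the models to both views.

```bash
cat > h.py <<'E'
import cv2,numpy as np
from scipy.optimize import least_squares,minimize
from scipy.spatial.transform import Rotation as R
from cell import env
def cam(n):
    c=env.read_camera(n); c["K"]=np.array([[c["fx"],0,c["cx"]],[0,c["fy"],c["cy"]],[0,0,1.]]); c["T"]=np.linalg.inv(c["world_from_camera"]); return c
def proj(c,P):
    return cv2.projectPoints(np.atleast_2d(P).astype(float),cv2.Rodrigues(c["T"][:3,:3])[0],c["T"][:3,3],c["K"],np.array(c["dist"]))[0][:,0]
def slotT(p): # x,y,yaw
    Rm=R.from_euler('z',p[2]).as_matrix()@R.from_euler('y',-30,degrees=True).as_matrix()
    return Rm,np.array([p[0],p[1],.092])
def box(x,y,z0,z1): return np.array([[a*x,b*y,z] for a in(-.5,.5) for b in(-.5,.5) for z in(z0,z1)])
PARTS=[box(.036,.040,0,.008),box(.016,.022,.008,.080)]
def pose(q): # grip xyz, R = Rz(az) Ry(-lean) Rz(roll)
    return R.from_euler('ZYZ',[q[3],-q[4],q[5]]).as_matrix()
def bluemask(c):
    h=cv2.cvtColor(c["color"],cv2.COLOR_BGR2HSV); return cv2.inRange(h,(100,150,80),(125,255,255))
def fit(cams,rois,q0,free=range(6),K=4):
    data=[]
    for c,(x,y,w,h) in zip(cams,rois):
        m=bluemask(c)[y:y+h,x:x+w]; data.append(cv2.resize(m,None,fx=K,fy=K,interpolation=cv2.INTER_LINEAR)>127)
    free=list(free); s=np.array([.01,.01,.01,.15,.15,.15])[free]; q0=np.array(q0,float)
    def full(d): q=q0.copy(); q[free]+=d*s; return q
    def loss(d):
        q=full(d); Rm=pose(q); L=0
        for c,(x,y,w,h),M in zip(cams,rois,data):
            im=np.zeros(M.shape,np.uint8)
            for b in PARTS:
                p=(proj(c,(b-[0,0,.048])@Rm.T+q[:3])-[x-.5,y-.5])*K-.5
                cv2.fillConvexPoly(im,cv2.convexHull(np.round(p*16).astype(np.int32)),1,shift=4)
            L+=1-(M&(im>0)).sum()/max(1,(M|(im>0)).sum())
        return L
    best=None; d=np.zeros(len(free))
    for k in range(4):
        r=minimize(loss,d,method='Nelder-Mead',options=dict(initial_simplex=np.vstack([d]+[d+e for e in np.eye(len(free))*(1 if k%2==0 else -.6)]),maxiter=700,xatol=.005,fatol=1e-4)); d=r.x
    return full(d),r.fun
E
python3 - <<'E'
from h import *
s,t=cam("scene"),cam("top")
P=[((-16.5,-28,14),(243.8,280.8),(233,200.7)),((-16.5,-98,14),(260,258),(263,196.2)),((-16.5,42,14),(226.5,305.5),(203.3,205)),
((-16.5,-48,26),(250,272),(241.3,201.2)),((-16.5,92,26),(214.5,322.5),None),((-34,105,0),(216.8,338),None),((-34,-105,0),(266,264.5),None),((0,70,80),None,(184,209.7)),((0,0,-1),None,(220,194.7))]
def res(p,out=False):
    Rm,o=slotT(p); r=[]
    for l,a,b in P:
        X=Rm@(np.array(l)/1000)+o
        for c,uv in((s,a),(t,b)):
            if uv: r.append(proj(c,X)[0]-uv)
    return np.array(r) if out else np.ravel(r)
f=least_squares(res,[.55,.15,0],loss='soft_l1'); print("slot",f.x,np.degrees(f.x[2])); print(np.round(res(f.x,True),1).tolist())
Rm,o=slotT(f.x)
def kn(a,zz=.024): return Rm@np.array([-.0165+.05*np.sin(-a),-.028+.05*np.cos(a),zz])+o
def rk(a): return np.r_[proj(s,kn(a[0]))[0]-[268,291],proj(t,kn(a[0]))[0]-[239.5,222]]
g=least_squares(rk,[1.5]); print("keeper",g.x,g.fun,kn(g.x[0]),kn(0))
for roll in(0,):
  for q0 in([.44,-.16,.11,0,.7,roll],[.42,-.17,.10,-.2,.7,roll],[.42,-.17,.10,.2,.7,roll]):
    q,L=fit((s,t),((300,190,80,80),(315,190,80,80)),q0); print(np.round(q,4),L,"tip",q[:3]-pose(q)[:,2]*.128,"ori",np.degrees(q[3:]))
E
```

```text
slot [0.5609235  0.12553972 0.17155657] 9.82946735927653
[[0.5, -0.3], [-0.5, -0.1], [0.4, -0.6], [-0.7, -0.2], [0.3, 0.1], [-0.6, 0.3], [1.3, -1.1], [-0.6, -0.3], [1.2, -0.3], [-1.5, 0.5], [0.1, -0.9], [-0.4, -0.2], [-0.2, -0.8]]
keeper [1.70215703] [ 0.27091015 -0.04908343 -0.32342558 -0.57195024] [0.49862007 0.07968116 0.07975   ] [0.53126425 0.14272874 0.10453461]
[ 0.4571 -0.1808  0.1049  0.0657  0.6515 -0.0017] 0.26232609402215856 tip [ 0.53455275 -0.17566007  0.00310833] ori [ 3.76217632 37.33054325 -0.09670008]
[ 0.4572 -0.1811  0.1044  0.0637  0.6559 -0.0242] 0.263090143801575 tip [ 0.53513589 -0.17612342  0.00291027] ori [ 3.65115929 37.58018142 -1.38738794]
[ 0.4571 -0.1809  0.1049  0.068   0.6553 -0.0122] 0.26359663128483046 tip [ 0.53488992 -0.17563038  0.00344539] ori [ 3.89835459 37.54705171 -0.69926976]
```

Units first: shifts go in units of 50 mm and turns go in units of 4 degrees. So 0.333 m is 6.66, -0.288 m is -5.76, 22 degrees is 5.5.

Call:
steer_hand(
  rows=[
    [[6.66, -5.76, 0, 5.5, 0.06], [6.66, -5.76, 0, 5.5, 0.06], [6.66, -5.76, 0, 5.5, 0.06], [6.66, -5.76, 0, 5.5, 0.06], [6.66, -5.76, 0, 5.5, 0.06], [6.66, -5.76, 0, 5.5, 0.06], [6.66, -5.76, 0, 5.5, 0.06], [6.66, -5.76, 0, 5.5, 0.06]],
  ],
  squeeze=10,
)

```text
time_s: 0.87
tool_pos: [0.4147, -0.2782, 0.2396]
tool_rot: [180.0, -0.0, 3.7]
force: [0.7, -0.8, -0.2]
grip_width: 0.0602
grasp_force: 0.0
```

Scaled: -0.094 m is -1.88, -0.065 m is -1.3.

Call:
steer_hand(
  rows=[
    [[0.66, -1.3, 0, 0, 0.06], [0.96, -1.88, 0, 0, 0.05], [0.96, -1.88, 0.6, 0, 0.05], [0.96, -1.88, 1, 0, 0.05], [0.96, -1.88, 1, 0, 0.05], [0.96, -1.88, 1, 0, 0.05]],
  ],
)

```text
time_s: 1.37
tool_pos: [0.4553, -0.1834, 0.1889]
tool_rot: [-180.0, 0.1, 3.7]
force: [-0.2, -0.2, -0.1]
grip_width: 0.0504
grasp_force: 0.0
```

Call:
steer_hand(
  rows=[
    [[0.04, -0.04, 0.6, 0, 0.05], [0.04, -0.04, 1.2, 0, 0.045], [0.04, -0.04, 1.6, 0, 0.045], [0.04, -0.04, 1.72, 0, 0.045], [0.04, -0.04, 1.72, 0, 0.045], [0.04, -0.04, 1.72, 0, 0.045]],
  ],
)

```text
time_s: 1.87
tool_pos: [0.4589, -0.1824, 0.1051]
tool_rot: [179.9, -0.1, 3.6]
force: [1.4, -0.4, 0.3]
grip_width: 0.0449
grasp_force: 0.0
```

```bash
python3 - <<'E'
from h import *
s,t=cam("scene"),cam("top")
k=4
a=cv2.resize(s["color"][170:270,290:390],None,fx=k,fy=k,interpolation=2);b=cv2.resize(t["color"][170:270,300:400],None,fx=k,fy=k,interpolation=2)
cv2.imwrite("pics/g1.png",np.hstack([a,b])); print(env.get_obs()["tool_pos"])
E
```

```text
[ 0.45945752 -0.18225436  0.10567674]
```

View pics/g1.png

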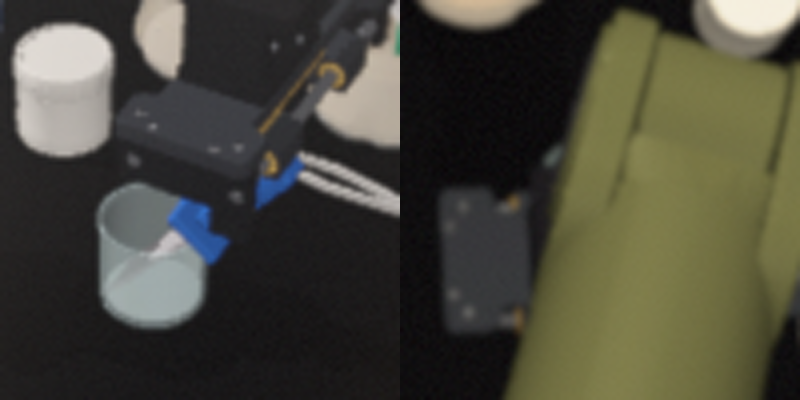

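Scaled: -0.002 m is -0.04, 0.002 m is 0.04.

Call:
steer_hand(
  rows=[
    [[-0.04, -0.02, 0.04, 0, 0.035], [-0.04, -0.02, 0.04, 0, 0.025], [-0.04, -0.02, 0.04, 0, 0.015], [-0.04, -0.02, 0.04, 0, 0.015], [-0.04, -0.02, 0.04, 0, 0.015], [-0.04, -0.02, 0.04, 0, 0.015]],
  ],
  squeeze=20,
)

```text
time_s: 2.47
tool_pos: [0.456, -0.1802, 0.1017]
tool_rot: [180.0, -0.0, 3.7]
force: [-0.8, -0.8, 0.8]
grip_width: 0.0219
grasp_force: 19.8
```

Scaled: -0.15 m is -3, -0.13 m is -2.6.

Call:
steer_hand(
  rows=[
    [[0, 0, -0.2, 0, 0.015], [0, 0, -0.6, 0, 0.015], [0, 0, -1.2, 0, 0.015], [0, 0, -1.8, 0, 0.015], [0, 0, -2.6, 0, 0.015], [0, 0, -3, 0, 0.015], [0, 0, -3, 0, 0.015], [0, 0, -3, 0, 0.015]],
  ],
  squeeze=20,
)

```text
time_s: 3.13
tool_pos: [0.4565, -0.1805, 0.253]
tool_rot: [179.9, -0.1, 3.7]
force: [0.0, 0.2, -1.5]
grip_width: 0.022
grasp_force: 19.8
```

```bash
python3 - <<'E'
from h import *
s,t=cam("scene"),cam("top"); k=4
a=cv2.resize(s["color"][110:260,290:390],None,fx=k,fy=k,interpolation=2)
cv2.imwrite("pics/g2.png",a); print(env.get_obs()["tool_pos"])
E
```

```text
[ 0.45507741 -0.18010612  0.25034301]
```

View pics/g2.png

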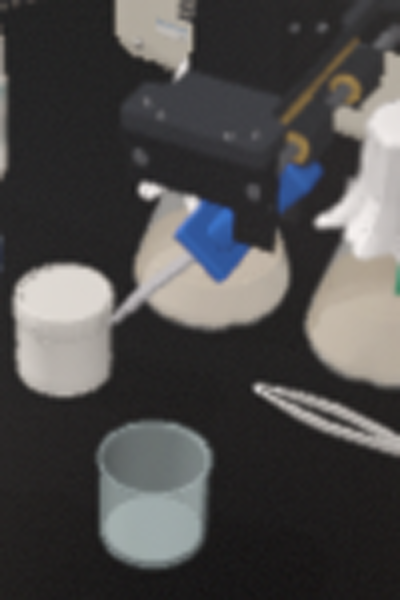

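The scraper is clear of the upright beaker. The blade tip is at about scene (318.2,190.5) and the handle end at about (366,155). I'll estimate the lean in the hand.

```bash
python3 - <<'E'
from h import *
s=cam("scene"); o=env.get_obs(); print(o["tool_pos"],o["force"],o["wrist_torque"],o["qpos"].round(1))
g0=o["tool_pos"]+[.001,-.0006,.0028]
def pts(v):
    Rm=pose([0,0,0,np.radians(3.7)+v[1],v[0],0]); a=Rm[:,2]; g=g0+v[2]*a
    return proj(s,[g-.128*a, g+Rm@[-.0,0,.032]])
for f in (lambda v:np.r_[(pts(np.r_[v,0,0])[0]-[318.2,190.5])], lambda v:np.r_[(pts(v)[0]-[318.2,190.5]),v[1]*20,v[2]*500]):
    for n in(1,3):
        try: r=least_squares(f,[.65]+[0]*(n-1)); print(np.degrees(r.x[0]),r.x,r.fun)
        except Exception as e: pass
E
```

```text
[ 0.45489012 -0.18000748  0.24983517] [-0.33891378  0.41704282 -0.92079218] [0.05040661 0.06274304 0.00773639] [ 39.8  -0.6 -21.  103.6  -0.2  77.1 -67.5]
39.22976609195522 [0.68468858] [ 3.25774698 -2.99890209]
38.8631090425995 [ 6.78289210e-01 -5.00538300e-04 -1.37310439e-02] [6.44106422e-08 8.33782110e-08]
39.582967304903256 [ 0.69085311  0.0909065  -0.00193334] [ 0.99474433 -1.00243417  1.81812998 -0.9666692 ]
```

```bash
python3 - <<'E'
from h import *
s=cam("scene"); o=env.get_obs()
g=o["tool_pos"]+[.001,-.0006,.0028]
for L in(34,37,39,41,43):
    Rm=pose([0,0,0,np.radians(3.7),np.radians(L),0])
    p=proj(s,[g+Rm@np.array(v) for v in((0,.016,-.128),(0,-.016,-.128),(0,.02,-.048),(0,0,.032),(-.018,.02,-.040),(-.018,-.02,-.040))])
    print(L,np.round((p-[290,110])*4).tolist())
E
```

```text
34 [[127.0, 341.0], [155.0, 310.0], [202.0, 269.0], [306.0, 166.0], [235.0, 286.0], [269.0, 246.0]]
37 [[118.0, 333.0], [146.0, 301.0], [198.0, 266.0], [308.0, 168.0], [232.0, 284.0], [265.0, 244.0]]
39 [[112.0, 327.0], [140.0, 295.0], [196.0, 264.0], [310.0, 170.0], [229.0, 283.0], [263.0, 243.0]]
41 [[107.0, 320.0], [135.0, 289.0], [194.0, 261.0], [311.0, 172.0], [226.0, 281.0], [260.0, 241.0]]
43 [[101.0, 314.0], [130.0, 283.0], [192.0, 259.0], [312.0, 174.0], [224.0, 279.0], [258.0, 240.0]]
```

Scaled: -0.14 m is -2.8, -0.04 m is -0.8, -6.1 degrees is -1.525.

Call:
steer_hand(
  rows=[
    [[0, -0.4, -0.7, 0, 0.015], [0.2, -1.2, -0.8, -0.5, 0.015], [0.3, -2, -0.8, -1, 0.015], [0.4, -2.8, -0.8, -1.525, 0.015], [0.5, -3.6, -0.8, -1.525, 0.015], [0.6, -4.4, -0.8, -1.525, 0.015], [0.66, -5.2, -0.8, -1.525, 0.015], [0.66, -5.78, -0.8, -1.525, 0.015]],
  ],
  squeeze=20,
)

```text
time_s: 4.0
tool_pos: [0.4691, 0.1142, 0.2904]
tool_rot: [-179.9, 0.1, 10.0]
force: [0.9, -0.2, -2.0]
grip_width: 0.0221
grasp_force: 19.9
```

Call:
steer_hand(
  rows=[
    [[0, 0, 0, 0, 0.015], [0, 0, 0, 0, 0.015], [0, 0, 0, 0, 0.015]],
  ],
  squeeze=20,
)

```text
time_s: 4.25
tool_pos: [0.4698, 0.1092, 0.2905]
tool_rot: [180.0, 0.1, 9.8]
force: [-0.3, -0.7, -1.2]
grip_width: 0.0219
grasp_force: 19.9
```

Call:
steer_hand(
  rows=[
    [[0, -0.02, 0.6, 0, 0.015], [0, -0.02, 1.1, 0, 0.015], [0, -0.02, 1.4, 0, 0.015], [0, -0.02, 1.4, 0, 0.015], [0, -0.02, 1.4, 0, 0.015]],
  ],
  squeeze=20,
)

```text
time_s: 4.67
tool_pos: [0.4697, 0.1095, 0.2208]
tool_rot: [-180.0, 0.1, 9.7]
force: [0.4, 0.0, 0.3]
grip_width: 0.0224
grasp_force: 19.9
```

```bash
python3 - <<'E'
from h import *
s,t=cam("scene"),cam("top"); k=5
a=cv2.resize(s["color"][220:330,190:300],None,fx=k,fy=k,interpolation=2)
cv2.imwrite("pics/g3.png",a); o=env.get_obs();print(o["tool_pos"],o["tool_rot"])
g=o["tool_pos"]+[.001,-.0006,.0028]
for L in(37,40,43):
    Rm=pose([0,0,0,np.radians(9.83),np.radians(L),0])
    p=proj(s,[g+Rm@np.array(v) for v in((0,.016,-.128),(0,-.016,-.128),(0,.016,-.048),(0,.02,-.048),(0,0,.032),(-.018,.02,-.040),(-.018,-.02,-.040))])
    print(L,np.round((p-[190,220]+.5)*k).tolist())
Rm,oo=slotT([.5609,.1255,.1716])
print(np.round((proj(s,[oo+Rm@np.array(v) for v in((0,.018,0),(0,-.018,0),(0,0,0))])-[190,220]+.5)*k).tolist())
E
```

```text
[0.47087525 0.11046506 0.22260037] [ 1.79992019e+02 -8.54426346e-02  9.72047634e+00]
37 [[194.0, 327.0], [235.0, 271.0], [295.0, 243.0], [290.0, 250.0], [430.0, 118.0], [339.0, 275.0], [390.0, 201.0]]
40 [[181.0, 316.0], [222.0, 259.0], [290.0, 238.0], [285.0, 246.0], [433.0, 121.0], [334.0, 272.0], [384.0, 198.0]]
43 [[168.0, 304.0], [209.0, 247.0], [285.0, 234.0], [279.0, 241.0], [437.0, 125.0], [328.0, 269.0], [378.0, 195.0]]
[[170.0, 377.0], [215.0, 314.0], [192.0, 345.0]]
```

View pics/g3.png

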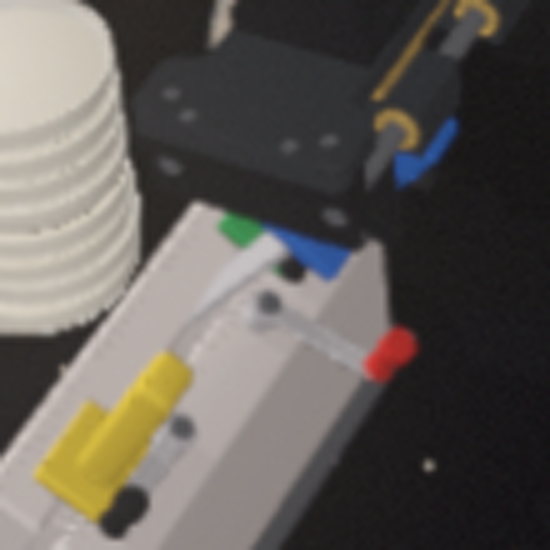

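The blade is above the middle slot and the beaker side is clear. The tip, around crop (175–220,260–340), is hard to tell from the seam, so I'll difference against the first picture numerically.

```bash
python3 - <<'E'
from h import *
a=cv2.imread("pics/scene0.png").astype(int); s=cam("scene"); b=s["color"].astype(int)
d=np.abs(a-b).max(2)
print("cols 215..255")
for y in range(262,298): print(y,"".join(" .:+#"[min(4,d[y,x]//8)] for x in range(215,256)), )
E
```

```text
cols 215..255
262                    :#####################
263                       .:#################
264                          :###############
265                           +##############
266                         :################
267                        :##############:##
268                       .##################
269                      .+##################
270                     .:###################
271                    .:##########. ########
272                   .:###+::+##+    +######
273                   :+##+:..:.       :#####
274                  .+##+: ::.        .:####
275                 .:##+.::.             ###
276                .:+#+.::.                 
277                :+#+.+:.                  
278               .:#+.::.                   
279               .:: :.                     
280              ... .                       
281              ..                          
282              .                           
283             .                            
284            .                             
285                                          
286                                          
287                                          
288                                          
289                                          
290                                          
291                                          
292                                          
293                                          
294                                          
295                                          
296                                          
297
```

Call:
steer_hand(
  rows=[
    [[0.06, -0.02, 0.3, 0, 0.015], [0.14, -0.02, 0.58, 0, 0.015], [0.14, -0.02, 0.58, 0, 0.015], [0.18, -0.02, 0.66, 0, 0.015], [0.22, -0.02, 0.74, 0, 0.015], [0.26, -0.02, 0.8, 0, 0.015], [0.28, -0.02, 0.86, 0, 0.015], [0.28, -0.02, 0.86, 0, 0.015]],
  ],
  squeeze=20,
)

```text
time_s: 5.48
tool_pos: [0.485, 0.1145, 0.1789]
tool_rot: [180.0, -0.2, 9.8]
force: [3.1, -0.9, -1.1]
grip_width: 0.0216
grasp_force: 20.0
```

```bash
python3 -c "
from cell import env
o=env.get_obs();print(o['tool_pos'],o['wrist_torque'])"
```

```text
[0.48495215 0.11449306 0.17889274] [-0.14113967 -0.74793352 -0.11536068]
```

Scaled: 0.018 m is 0.36, 0.015 m is 0.3.

Call:
steer_hand(
  rows=[
    [[0, 0, 0, 0, 0.015], [0.06, 0, -0.04, 0, 0.015], [0.12, 0, -0.09, 0, 0.015], [0.18, 0, -0.13, 0, 0.015], [0.24, 0, -0.17, 0, 0.015], [0.3, 0, -0.2, 0, 0.015], [0.36, 0, -0.24, 0, 0.015], [0.36, 0, -0.24, 0, 0.015]],
  ],
  squeeze=6,
)

```text
time_s: 6.15
tool_pos: [0.5021, 0.1177, 0.1909]
tool_rot: [-180.0, -0.0, 9.8]
force: [0.1, -1.2, -0.8]
grip_width: 0.0222
grasp_force: 6.0
```

```bash
python3 - <<'E'
from h import *
a=cv2.imread("pics/scene0.png").astype(int); s=cam("scene"); b=s["color"].astype(int)
cv2.imwrite("pics/g4.png",cv2.resize(s["color"][225:315,200:300],None,fx=6,fy=6,interpolation=2))
o=env.get_obs();print(o['tool_pos'],o['force'],o['wrist_torque'])
E
```

```text
[0.50199811 0.11762262 0.19077951] [ 0.24034763 -1.24873117 -0.85143303] [-0.27547912 -0.16080614 -0.1055323 ]
```

View pics/g4.png

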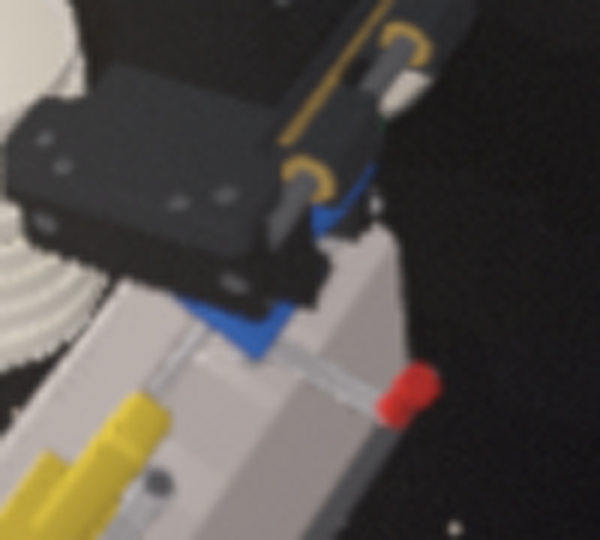

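The blade's lower part disappears at the slot line beside the yellow handle. The collar's lowest corner is at crop (258,360), which is scene (243,285). I'll check the lean from that corner.

```bash
python3 - <<'E'
from h import *
s=cam("scene"); o=env.get_obs(); S,oo=slotT([.5609,.1255,.1716])
for L in(28,30,32,35,40):
    Rm=pose([0,0,0,np.radians(9.8),np.radians(L),0]); g=o["tool_pos"]+[.001,-.0006,.0028]
    p=proj(s,[g+Rm@np.array(v) for v in((-.018,.02,-.040),(-.018,.02,-.048),(.018,.02,-.048),(0,.016,-.048),(0,.016,-.128))])
    print(L,np.round((p-[200,225]+.5)*6).tolist(),"tip slot",np.round(S.T@(g-.128*Rm[:,2]-oo)*1e3,1))
E
```

```text
28 [[278.0, 356.0], [269.0, 368.0], [171.0, 300.0], [226.0, 325.0], [144.0, 444.0]] tip slot [ -4.4   1.5 -10.7]
30 [[273.0, 354.0], [264.0, 366.0], [167.0, 296.0], [222.0, 322.0], [133.0, 436.0]] tip slot [  0.    1.5 -10.8]
32 [[269.0, 352.0], [258.0, 364.0], [164.0, 291.0], [217.0, 319.0], [122.0, 427.0]] tip slot [  4.5   1.5 -10.7]
35 [[262.0, 349.0], [251.0, 360.0], [158.0, 285.0], [211.0, 314.0], [105.0, 414.0]] tip slot [ 11.2   1.5 -10.3]
40 [[251.0, 344.0], [238.0, 353.0], [150.0, 274.0], [201.0, 305.0], [79.0, 392.0]] tip slot [22.3  1.5 -8.9]
```

Scaled: 0.001 m is 0.02, 0.0303 m is 0.606.

Call:
steer_hand(
  rows=[
    [[0.05, 0.01, 0.086, 0, 0.015], [0.1, 0.02, 0.174, 0, 0.015], [0.15, 0.02, 0.26, 0, 0.015], [0.2, 0.02, 0.346, 0, 0.015], [0.25, 0.02, 0.434, 0, 0.015], [0.3, 0.02, 0.52, 0, 0.015], [0.35, 0.02, 0.606, 0, 0.015], [0.35, 0.02, 0.606, 0, 0.015]],
  ],
  squeeze=6,
)

```text
time_s: 6.92
tool_pos: [0.5187, 0.1196, 0.1591]
tool_rot: [-180.0, 0.1, 9.8]
force: [-0.5, -0.3, -1.6]
grip_width: 0.0221
grasp_force: 6.0
```

```bash
python3 - <<'E'
from h import *
o=env.get_obs();print(o['tool_pos'],o['force'],o['wrist_torque'])
S,oo=slotT([.5609,.1255,.1716]);print(S.T@(o["tool_pos"]+[.001,-.0006,.0028]-oo))
E
```

```text
[0.51865981 0.11959964 0.15906177] [-0.5163971  -0.33398087 -1.64048976] [-0.01773068  0.08165278  0.02097898]
[-0.0012209   0.00063725  0.08137431]
```

Call:
steer_hand(
  rows=[
    [[0.05, 0, 0.086, 0, 0.015], [0.1, 0, 0.174, 0, 0.015], [0.15, 0, 0.26, 0, 0.015], [0.2, 0, 0.346, 0, 0.015], [0.25, 0, 0.434, 0, 0.015], [0.29, 0, 0.5, 0, 0.015], [0.31, 0, 0.54, 0, 0.015], [0.31, 0, 0.54, 0, 0.015]],
  ],
  squeeze=6,
)

```text
time_s: 7.58
tool_pos: [0.5342, 0.1223, 0.1327]
tool_rot: [-180.0, 0.0, 9.8]
force: [0.9, -0.4, -0.8]
grip_width: 0.0218
grasp_force: 6.0
```

```bash
python3 - <<'E'
from h import *
o=env.get_obs();print(o['tool_pos'],o['force'],o['wrist_torque'])
S,oo=slotT([.5609,.1255,.1716]);print(S.T@(o["tool_pos"]+[.001,-.0006,.0028]-oo))
E
```

```text
[0.53416982 0.12232629 0.13272599] [ 0.9227808  -0.36197159 -0.77322732] [ 0.03147233  0.02958791 -0.02776516]
[-0.00075078  0.00067538  0.05069295]
```

Scaled: 0.0043 m is 0.086, 0.0035 m is 0.07.

Call:
steer_hand(
  rows=[
    [[0.01, 0, 0.018, 0, 0.015], [0.02, 0, 0.034, 0, 0.015], [0.03, 0, 0.052, 0, 0.015], [0.04, 0, 0.07, 0, 0.015], [0.05, 0, 0.086, 0, 0.015], [0.05, 0, 0.086, 0, 0.015]],
  ],
  squeeze=6,
)

```text
time_s: 8.08
tool_pos: [0.537, 0.1229, 0.1304]
tool_rot: [180.0, -0.1, 9.8]
force: [-3.2, -0.6, 5.5]
grip_width: 0.0223
grasp_force: 6.0
```

```bash
python3 - <<'E'
from h import *
o=env.get_obs();print(o['tool_pos'],o['force'],o['wrist_torque'])
S,oo=slotT([.5609,.1255,.1716]);print(S.T@(o["tool_pos"]+[.001,-.0006,.0028]-oo))
E
```

```text
[0.53704476 0.12285484 0.13042356] [-3.1987872  -0.57491239  5.47498515] [-0.14706852  0.51962546  0.0182049 ]
[0.00062937 0.00070524 0.0472375 ]
```

Units first: shifts go in units of 50 mm and turns go in units of 4 degrees. So -0.03 m is -0.6, -0.06 m is -1.2.

Call:
steer_hand(
  rows=[
    [[0, 0, 0, 0, 0.024], [0, 0, 0, 0, 0.028], [0, 0, 0, 0, 0.034], [0, 0, 0, 0, 0.04], [0, 0, 0, 0, 0.04], [0, 0, -0.2, 0, 0.04], [0, 0, -0.6, 0, 0.04], [0, 0, -1.2, 0, 0.04]],
  ],
  squeeze=6,
)

```text
time_s: 8.75
tool_pos: [0.5348, 0.1223, 0.1878]
tool_rot: [-180.0, 0.3, 9.8]
force: [1.2, -1.7, -0.0]
grip_width: 0.0396
grasp_force: 0.0
```

Call:
steer_hand(
  rows=[
    [[-0.6, 0, -0.6, 0, 0.04], [-1.2, 0, -1.2, 0, 0.03], [-1.6, 0.8, -1.2, 0, 0.02], [-1.6, 1.6, -1.2, 0, 0], [-1.6, 2.4, -1.2, 0, 0], [-1.6, 3, -1.2, 0, 0], [-1.6, 3, -1.2, 0, 0]],
  ],
  squeeze=20,
)

```text
time_s: 9.33
tool_pos: [0.4835, -0.0467, 0.2496]
tool_rot: [179.8, -0.0, 9.2]
force: [0.2, -1.3, -1.4]
grip_width: 0.0078
grasp_force: 0.0
```

```bash
python3 - <<'E'
from h import *
s,t=cam("scene"),cam("top"); S,oo=slotT([.5609,.1255,.1716])
a,b=[cv2.resize(c["color"][y:y+100,x:x+100],None,fx=4,fy=4,interpolation=2) for c,x,y in((s,200,235),(t,170,150))]
cv2.imwrite("pics/g5.png",np.hstack([a,b]))
q0=np.r_[oo+S@[0,0,.048],.1716,np.radians(30),0]
q,L=fit((s,t),((200,235,90,90),(190,150,70,80)),q0); print(q,L,S.T@(q[:3]-.048*pose(q)[:,2]-oo),np.degrees(np.arccos(pose(q)[:,2]@S[:,2])))
o=env.get_obs();print(o["tool_pos"],o["tool_rot"],o["qpos"].round(1),o["grip_width"],o["time_s"])
E
```

```text
[ 0.53880921  0.12070425  0.13297474  0.29007836  0.46791117 -0.08441432] 0.787881183804564 [-0.00187509  0.00160584 -0.00107192] 4.535209447753261
[ 0.48331967 -0.03974038  0.24943592] [-1.79971909e+02 -2.49478906e-02  9.64559908e+00] [ 33.4  -1.  -31.1 104.   -0.6  76.9 -78. ] 0.0032449984606213343 9.4333
```

View pics/g5.png

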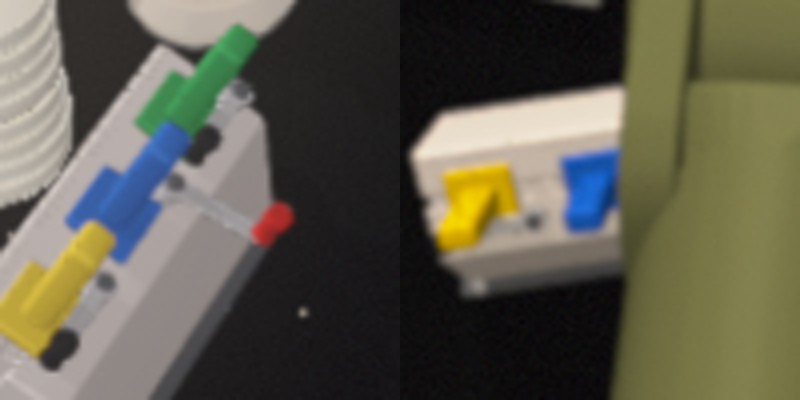

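The scraper sits flush like its neighbours and the keeper is still open, with the red knob at scene (268,291). The gripper body has to clear the handle tops, so I'll tabulate a push path for the finger corner.

```bash
cat >> h.py <<'E'
S,OO=slotT([.5609,.1255,.1716]); U=np.array([np.cos(.1716),np.sin(.1716),0]); Y=np.array([-np.sin(.1716),np.cos(.1716),0])
def knob(a,z=24): return np.array([-16.5-50*np.sin(a),-28+50*np.cos(a),z])
def tcp(uf,yf,h): # finger's upslope face, +y side, tip height (mm, about the mouth)
    return OO+U*(uf-9.5)/1e3+Y*(yf-15)/1e3+np.array([0,0,(h+17)/1e3])
def keeper():
    a=[]
    for n in("scene","top"):
        c=cam(n); hsv=cv2.cvtColor(c["color"],cv2.COLOR_BGR2HSV); m=cv2.inRange(hsv,(0,170,90),(6,255,255))|cv2.inRange(hsv,(174,170,90),(180,255,255))
        p0=proj(c,OO)[0]; yy,xx=np.nonzero(m); k=np.hypot(xx-p0[0],yy-p0[1])<60
        if k.sum()<8: a.append(None); continue
        uv=np.array([xx[k].mean(),yy[k].mean()])
        th=np.linspace(-.1,2,400); e=np.linalg.norm(proj(c,np.array([OO+S@(knob(t)/1e3) for t in th]))-uv,axis=1); a.append((round(th[e.argmin()],2),round(e.min(),1),int(k.sum())))
    return a
def go(p,yawcmd=None):
    o=env.get_obs(); y=np.radians(o["tool_rot"][2]); d=np.array(p)-o["tool_pos"]
    return np.round([np.cos(y)*d[0]+np.sin(y)*d[1],np.sin(y)*d[0]-np.cos(y)*d[1],-d[2]],4)
E
python3 - <<'E'
from h import *
print(keeper(),env.get_obs()["tool_pos"],env.get_obs()["tool_rot"])
for a,h in((1.7,-9),(1.4,-7),(1.2,-5),(1,-1),(.8,3),(.6,6),(.45,6.5)):
    x,y,_=knob(a); z=(h-.5*x)/.866; uk=.866*x-.5*z
    lim=min(-48.5,(70+h-65.3)/.577-47-28-1.5 if h<4 else 0)
    if h<-4.7: lim=max(lim,-76.5)
    uf=min(uk-1,lim); yf=y-6.5*np.sqrt(max(0,1-((uf-uk)/7.5)**2))
    print(a,h,"uk %.1f lim %.1f uf %.1f yk %.1f yf %.1f"%(uk,lim,uf,y,yf),tcp(uf,yf,h).round(4),go(tcp(uf,yf,h)))
print("pre",go(tcp(-77,-52,25)),go(tcp(-77,-50,-9)))
E
```

```text
[(np.float64(1.73), np.float64(0.4), 48), None] [ 0.48331674 -0.03730889  0.24934812] [-1.79974744e+02 -2.55169865e-02  9.91731169e+00]
1.7 -9 uk -71.1 lim -76.5 uf -76.5 yk -34.4 yf -39.0 [0.4854 0.0576 0.1   ] [ 0.0184 -0.0932  0.1493]
1.4 -7 uk -71.9 lim -76.5 uf -76.5 yk -19.5 yf -24.6 [0.4829 0.0718 0.102 ] [ 0.0184 -0.1075  0.1473]
1.2 -5 uk -70.0 lim -76.5 uf -76.5 yk -9.9 yf -13.1 [0.481  0.0831 0.104 ] [ 0.0184 -0.1191  0.1453]
1 -1 uk -67.1 lim -70.1 uf -70.1 yk -1.0 yf -6.9 [0.4862 0.0903 0.108 ] [ 0.0248 -0.1252  0.1413]
0.8 3 uk -62.2 lim -63.2 uf -63.2 yk 6.8 yf 0.4 [0.4918 0.0987 0.112 ] [ 0.0317 -0.1325  0.1373]
0.6 6 uk -55.1 lim -48.5 uf -56.1 yk 13.3 yf 6.8 [0.4976 0.1062 0.115 ] [ 0.0388 -0.1389  0.1343]
0.45 6.5 uk -47.9 lim -48.5 uf -48.9 yk 17.0 yf 10.6 [0.5041 0.1112 0.1155] [ 0.046  -0.1427  0.1338]
pre [ 0.0179 -0.0801  0.1153] [ 0.0179 -0.0821  0.1493]
```

Call:
steer_hand(
  rows=[
    [[0.1, -0.4, 0.6, 0, 0], [0.2, -1, 1.2, 0, 0], [0.36, -1.5, 1.8, 0, 0], [0.36, -1.56, 2.2, 0, 0], [0.36, -1.56, 2.3, 0, 0], [0.36, -1.56, 2.3, 0, 0], [0.36, -1.56, 2.3, 0, 0]],
  ],
  squeeze=20,
)

```text
time_s: 10.12
tool_pos: [0.4883, 0.0411, 0.1349]
tool_rot: [180.0, -0.1, 9.8]
force: [-0.2, 0.7, 0.4]
grip_width: 0.0005
grasp_force: 0.0
```

```bash
python3 - <<'E'
from h import *
print(keeper(),env.get_obs()["tool_rot"],env.get_obs()["force"],go(tcp(-76.5,-50,-9)),go(tcp(-76.5,-39,-9)),go(tcp(-76.5,-24.6,-7)),go(tcp(-76.5,-13.1,-5)))
E
```

```text
[(np.float64(1.73), np.float64(0.4), 48), None] [ 1.79941256e+02 -1.60370683e-01  9.74254478e+00] [ 0.78752826  0.31541221 -0.18561652] [-0.0007 -0.0065  0.0357] [-0.0007 -0.0175  0.0357] [-0.0007 -0.0319  0.0337] [-0.0007 -0.0434  0.0317]
```

Scaled: -0.001 m is -0.02, 0.036 m is 0.72.

Call:
steer_hand(
  rows=[
    [[-0.02, -0.06, 0.4, 0, 0], [-0.02, -0.06, 0.7, 0, 0], [-0.02, -0.06, 0.72, 0, 0], [-0.02, -0.24, 0.72, 0, 0], [-0.02, -0.4, 0.7, 0, 0], [-0.02, -0.52, 0.7, 0, 0], [-0.02, -0.64, 0.68, 0, 0], [-0.02, -0.64, 0.68, 0, 0]],
  ],
  squeeze=20,
)

```text
time_s: 10.88
tool_pos: [0.4812, 0.0743, 0.1008]
tool_rot: [180.0, -0.1, 9.9]
force: [-1.2, -0.3, -0.7]
grip_width: 0.0003
grasp_force: 0.3
```

```bash
python3 - <<'E'
from h import *
print(keeper(),env.get_obs()["force"],*[go(tcp(*v)) for v in((-76.5,-24.6,-7),(-76.5,-13.1,-5),(-70.1,-6.9,-1))])
E
```

```text
[None, None] [-0.37256475 -0.46897018 -0.205897  ] [ 0.0011  0.0015 -0.0015] [ 0.0011 -0.01   -0.0035] [ 0.0075 -0.0162 -0.0075]
```

Scaled: -0.0075 m is -0.15, 0.0075 m is 0.15.

Call:
steer_hand(
  rows=[
    [[0.02, -0.12, -0.06, 0, 0], [0.02, -0.22, -0.08, 0, 0], [0.06, -0.28, -0.13, 0, 0], [0.12, -0.31, -0.15, 0, 0], [0.15, -0.33, -0.15, 0, 0], [0.15, -0.33, -0.15, 0, 0]],
  ],
  squeeze=20,
)

```text
time_s: 11.48
tool_pos: [0.4861, 0.0905, 0.1077]
tool_rot: [-180.0, 0.0, 9.8]
force: [-2.6, 0.4, 4.4]
grip_width: 0.0007
grasp_force: 2.3
```

```bash
python3 - <<'E'
from h import *
print(keeper(),env.get_obs()["force"],*[go(tcp(*v)) for v in((-70.1,-6.9,-1),(-63.2,.4,3),(-56.1,6.8,6),(-48.9,10.6,6.5))])
E
```

```text
[None, None] [-1.42331924  0.13323686  4.19176457] [ 0.0002  0.0001 -0.0003] [ 0.0071 -0.0072 -0.0043] [ 0.0142 -0.0136 -0.0073] [ 0.0214 -0.0174 -0.0078]
```

Scaled: -0.1 m is -2, 0.1 m is 2.

Call:
steer_hand(
  rows=[
    [[0, 0.1, -0.4, 0, 0], [0, 0.6, -1.2, 0, 0], [0, 1.4, -2, 0, 0], [0, 2, -2, 0, 0], [0, 2, -2, 0, 0], [0, 2, -2, 0, 0]],
  ],
  squeeze=20,
)

```text
time_s: 12.08
tool_pos: [0.504, -0.0123, 0.2083]
tool_rot: [179.9, -0.1, 9.4]
force: [0.0, 0.9, 0.1]
grip_width: 0.0005
grasp_force: 0.0
```

```bash
python3 - <<'E'
from h import *
print(keeper(),env.get_obs()["force"],go(tcp(-70.1,-6.9,-1)))
s=cam("scene"); m=bluemask(s)
q0=np.r_[OO+S@[0,0,.048],.1716,np.radians(30),0]
q,L=fit((s,),((200,235,90,90),),q0); print(q,L,S.T@(q[:3]-.048*pose(q)[:,2]-OO))
E
```

```text
[(np.float64(1.34), np.float64(0.6), 48), None] [ 0.10353995  0.72504073 -0.20976748] [ 0.0006 -0.0997  0.0988]
[ 0.54079339  0.12034676  0.12993384 -0.05675598  0.53787308  0.15318703] 0.32672183012898515 [ 0.00118004 -0.00721097 -0.00447862]
```

```bash
python3 - <<'E'
from h import *
print(go(tcp(-74,-1.6,25)),go(tcp(-74,-1.6,1)),env.get_obs()["tool_rot"])
E
```

```text
[-0.003  -0.1042  0.0725] [-0.003  -0.1042  0.0965] [-1.79937492e+02  7.07017574e-02  9.88634168e+00]
```

Scaled: -0.104 m is -2.08, 0.09 m is 1.8.

Call:
steer_hand(
  rows=[
    [[-0.06, -0.8, 0.6, 0, 0], [-0.06, -1.6, 1.2, 0, 0], [-0.06, -2.08, 1.5, 0, 0], [-0.06, -2.08, 1.7, 0, 0], [-0.06, -2.08, 1.8, 0, 0], [-0.06, -2.08, 1.8, 0, 0], [-0.06, -2.08, 1.8, 0, 0]],
  ],
  squeeze=20,
)

```text
time_s: 12.82
tool_pos: [0.4824, 0.0929, 0.1175]
tool_rot: [180.0, 0.0, 9.8]
force: [0.0, -0.5, -0.1]
grip_width: 0.0004
grasp_force: 0.0
```

```bash
python3 - <<'E'
from h import *
print(go(tcp(-74,-1.6,-2.3)),env.get_obs()["tool_rot"],env.get_obs()["force"])
E
```

```text
[-0.0006 -0.0021  0.0108] [1.79984967e+02 1.96893909e-02 9.78997222e+00] [ 0.01496421 -0.48531435 -0.09267556]
```

Touch down on the knob top slowly.

Scaled: 0.0095 m is 0.19, 0.009 m is 0.18.

Call:
steer_hand(
  rows=[
    [[-0.01, -0.04, 0.08, 0, 0], [-0.01, -0.04, 0.14, 0, 0], [-0.01, -0.04, 0.18, 0, 0], [-0.01, -0.04, 0.19, 0, 0], [-0.01, -0.04, 0.19, 0, 0]],
  ],
  squeeze=20,
)

```text
time_s: 13.23
tool_pos: [0.4814, 0.095, 0.1079]
tool_rot: [180.0, 0.0, 9.8]
force: [-0.0, -0.3, 0.1]
grip_width: 0.0007
grasp_force: 0.0
```

Call:
steer_hand(
  rows=[
    [[0, 0, 0.01, 0, 0], [0, 0, 0.02, 0, 0], [0, 0, 0.02, 0, 0]],
  ],
  squeeze=20,
)

```text
time_s: 13.48
tool_pos: [0.4814, 0.0953, 0.107]
tool_rot: [180.0, -0.0, 9.8]
force: [-1.1, -0.4, 0.1]
grip_width: 0.0001
grasp_force: 0.0
```

Call:
steer_hand(
  rows=[
    [[0, 0, 0.01, 0, 0], [0, 0, 0.02, 0, 0], [0, 0, 0.02, 0, 0]],
  ],
  squeeze=20,
)

```text
time_s: 13.73
tool_pos: [0.4815, 0.0954, 0.1061]
tool_rot: [180.0, -0.0, 9.8]
force: [0.3, 0.8, 1.2]
grip_width: 0.0005
grasp_force: 0.6
```

```bash
python3 -c "
from h import *
print(go(tcp(-74,-1.6,-2.3)),env.get_obs()['tool_pos'],env.get_obs()['force'])"
```

```text
[-0.0002  0.0005 -0.0006] [0.48153721 0.09542882 0.1060517 ] [0.29743835 0.80539595 1.2072424 ]
```

Call:
steer_hand(
  rows=[
    [[0, 0, -0.12, 0, 0], [0, 0, -0.12, 0, 0.035], [0, 0, -0.12, 0, 0.035], [0, 0, -0.12, 0, 0.035], [0, 0, -0.06, 0, 0.035], [0, 0, 0.02, 0, 0.035], [0, 0, 0.026, 0, 0.035], [0, 0, 0.026, 0, 0.035]],
  ],
  squeeze=8,
)

```text
time_s: 14.4
tool_pos: [0.4809, 0.0953, 0.104]
tool_rot: [-180.0, 0.1, 9.8]
force: [-0.3, 1.5, 0.6]
grip_width: 0.033
grasp_force: 0.0
```

Call:
steer_hand(
  rows=[
    [[0, 0, 0, 0, 0.035], [0, 0, 0, 0, 0.02], [0, 0, 0, 0, 0.01], [0, 0, 0, 0, 0.005], [0, 0, 0, 0, 0.005], [0, 0, 0, 0, 0.005]],
  ],
  squeeze=8,
)

```text
time_s: 14.9
tool_pos: [0.4814, 0.0954, 0.1047]
tool_rot: [180.0, -0.0, 9.8]
force: [0.5, -0.7, 0.8]
grip_width: 0.0101
grasp_force: 1.8
```

Call:
steer_hand(
  rows=[
    [[0, 0, 0, 0, 0.005], [0, 0, 0, 0, 0.005], [0, 0, 0, 0, 0.005]],
  ],
  squeeze=8,
)

```text
time_s: 15.15
tool_pos: [0.4812, 0.0953, 0.1049]
tool_rot: [180.0, 0.0, 9.8]
force: [-2.3, -1.2, 5.3]
grip_width: 0.0057
grasp_force: 2.6
```

The pinch slipped off the knob top, because only about 1 mm of overlap is left there. I'll open, rise, and probe beside the knob to find how low the hand can really go near the handles.

Units first: shifts go in units of 50 mm and turns go in units of 4 degrees. So -0.05 m is -1, -0.04 m is -0.8.

Call:
steer_hand(
  rows=[
    [[0, 0, 0, 0, 0.02], [0, 0, -0.4, 0, 0.02], [0, 0, -1, 0, 0.01], [0, -0.4, -1, 0, 0], [0, -0.8, -1, 0, 0], [0, -0.8, -1, 0, 0], [0, -0.8, -1, 0, 0]],
  ],
  squeeze=8,
)

```text
time_s: 15.73
tool_pos: [0.4745, 0.1358, 0.1545]
tool_rot: [180.0, -0.0, 10.0]
force: [-0.2, -0.5, 0.7]
grip_width: 0.0011
grasp_force: 0.0
```

```bash
python3 -c "
from h import *
print(keeper(),go(tcp(-66,40,8)),go(tcp(-66,40,0)))"
```

```text
[(np.float64(1.32), np.float64(0.2), 36), (np.float64(1.25), np.float64(0.7), 12)] [ 0.0081 -0.002   0.0372] [ 0.0081 -0.002   0.0452]
```

Scaled: 0.043 m is 0.86, 0.04 m is 0.8.

Call:
steer_hand(
  rows=[
    [[0.16, -0.04, 0.4, 0, 0], [0.16, -0.04, 0.7, 0, 0], [0.16, -0.04, 0.8, 0, 0], [0.16, -0.04, 0.86, 0, 0], [0.16, -0.04, 0.86, 0, 0], [0.16, -0.04, 0.86, 0, 0]],
  ],
  squeeze=8,
)

```text
time_s: 16.33
tool_pos: [0.4824, 0.1379, 0.1121]
tool_rot: [180.0, -0.0, 9.8]
force: [0.6, -0.1, 0.5]
grip_width: 0.0002
grasp_force: 0.0
```

Call:
steer_hand(
  rows=[
    [[0, 0, 0.02, 0, 0], [0, 0, 0.04, 0, 0], [0, 0, 0.06, 0, 0], [0, 0, 0.06, 0, 0]],
  ],
  squeeze=8,
)

```text
time_s: 16.67
tool_pos: [0.4822, 0.1381, 0.1088]
tool_rot: [180.0, -0.0, 9.8]
force: [0.2, -0.7, 0.1]
grip_width: 0.0004
grasp_force: 0.0
```

Call:
steer_hand(
  rows=[
    [[0, 0, 0.02, 0, 0], [0, 0, 0.04, 0, 0], [0, 0, 0.04, 0, 0]],
  ],
  squeeze=8,
)

```text
time_s: 16.92
tool_pos: [0.4823, 0.1381, 0.1069]
tool_rot: [180.0, -0.0, 9.8]
force: [-1.3, -0.8, 2.7]
grip_width: 0.0008
grasp_force: 0.0
```

```bash
python3 -c "
from h import *
print(env.get_obs()['force'],go(tcp(-66,40,0)))"
```

```text
[-1.25030963 -0.82811799  2.68470529] [-0.0002  0.0009 -0.0021]
```

```bash
cat >> h.py <<'E'
def cor(x,yf,z=32.): return tcp(.866*x-.5*z,yf,.5*x+.866*z)
E
```

Call:
steer_hand(
  rows=[
    [[0, 0, -0.4, 0, 0], [0, 0.6, -0.6, 0, 0], [0, 1.2, -0.6, 0, 0], [0, 1.32, -0.6, 0, 0], [0, 1.32, -0.6, 0, 0], [0, 1.32, -0.6, 0, 0]],
  ],
  squeeze=8,
)

```text
time_s: 17.42
tool_pos: [0.4931, 0.0734, 0.1364]
tool_rot: [-180.0, 0.0, 9.8]
force: [-0.2, -0.1, -1.5]
grip_width: 0.0003
grasp_force: 0.0
```

```bash
python3 -c "
from h import *
print(keeper(),env.get_obs()['tool_rot'],go(cor(-62.4,-25)))
for a in(1.28,1.1,.9,.7,.55): k=knob(a); print(a,go(cor(k[0]+2,k[1]-6.5)))"
```

```text
[(np.float64(1.34), np.float64(0.5), 51), None] [-1.79954852e+02  2.54273644e-02  9.92366651e+00] [-0.0038  0.0015  0.0309]
1.28 [-0.0038 -0.0034  0.0309]
1.1 [-0.0009 -0.0117  0.0292]
0.9 [ 0.0038 -0.0201  0.0265]
0.7 [ 0.0098 -0.0272  0.023 ]
0.55 [ 0.0151 -0.0316  0.02  ]
```

Call:
steer_hand(
  rows=[
    [[-0.08, 0.06, 0.3, 0, 0], [-0.08, 0.06, 0.56, 0, 0], [-0.08, 0.06, 0.62, 0, 0], [-0.08, 0.06, 0.62, 0, 0], [-0.08, -0.06, 0.62, 0, 0], [-0.05, -0.16, 0.6, 0, 0], [-0.02, -0.24, 0.586, 0, 0], [-0.02, -0.24, 0.586, 0, 0]],
  ],
  squeeze=8,
)

```text
time_s: 18.18
tool_pos: [0.4909, 0.0863, 0.1083]
tool_rot: [-180.0, -0.1, 9.9]
force: [0.3, -0.2, 1.1]
grip_width: 0.0005
grasp_force: 0.4
```

```bash
python3 -c "
from h import *
print(keeper(),env.get_obs()['force'])
for a in(1.1,1,.9,.7,.55): k=knob(a); print(a,go(cor(k[0]+2,k[1]-6.5)))"
```

```text
[None, None] [ 0.81408067 -0.91230761 -0.34536806]
1.1 [-0.0007 -0.0008  0.0007]
1 [ 0.0015 -0.0051 -0.0005]
0.9 [ 0.004  -0.0092 -0.002 ]
0.7 [ 0.01   -0.0163 -0.0055]
0.55 [ 0.0153 -0.0207 -0.0085]
```

Scaled: -0.021 m is -0.42, -0.0187 m is -0.374.

Call:
steer_hand(
  rows=[
    [[0.01, -0.06, 0.006, 0, 0], [0.03, -0.1, -0.008, 0, 0], [0.08, -0.18, -0.036, 0, 0], [0.14, -0.26, -0.072, 0, 0], [0.2, -0.33, -0.106, 0, 0], [0.25, -0.374, -0.136, 0, 0], [0.306, -0.42, -0.166, 0, 0], [0.306, -0.42, -0.166, 0, 0]],
  ],
  squeeze=8,
)

```text
time_s: 18.95
tool_pos: [0.5025, 0.1093, 0.116]
tool_rot: [-180.0, -0.1, 9.9]
force: [0.3, 0.4, -0.2]
grip_width: 0.0007
grasp_force: 0.0
```

```bash
python3 -c "
from h import *
print(env.get_obs()['force'])
for a in(.55,): k=knob(a); print(a,go(cor(k[0]+2,k[1]-6.5)))"
```

```text
[ 0.30977018  0.41439695 -0.16716735]
0.55 [-0.0004  0.0008 -0.0004]
```

Call:
steer_hand(
  rows=[
    [[0, 0.2, -0.6, 0, 0], [-0.6, 1, -1.2, 0, 0], [-0.6, 1.8, -1.2, 0, 0], [-0.6, 2.4, -1.2, 0, 0], [-0.6, 2.4, -1.2, 0, 0], [-0.6, 2.4, -1.2, 0, 0]],
  ],
  squeeze=8,
)

```text
time_s: 19.45
tool_pos: [0.4928, -0.0183, 0.1757]
tool_rot: [180.0, -0.0, 9.5]
force: [-0.4, 0.2, -0.2]
grip_width: 0.0006
grasp_force: 0.0
```

```bash
python3 -c "
from h import *
print(keeper())"
```

```text
[(np.float64(1.03), np.float64(0.7), 42), None]
```

```bash
python3 -c "
from h import *
print(env.get_obs()['tool_rot'],go(cor(-75,5)+[0,0,.03]))"
```

```text
[-1.79955468e+02  1.70752135e-02  9.81896418e+00] [ 0.0008 -0.1164  0.0462]
```

Call:
steer_hand(
  rows=[
    [[-0.1, -0.8, 0, 0, 0], [-0.1, -1.6, 0.2, 0, 0], [-0.06, -2.32, 0.6, 0, 0], [0, -2.32, 0.8, 0, 0], [0, -2.32, 0.8, 0, 0], [0, -2.32, 0.8, 0, 0]],
  ],
  squeeze=8,
)

```text
time_s: 20.05
tool_pos: [0.4722, 0.1, 0.135]
tool_rot: [-180.0, 0.1, 10.0]
force: [-0.1, -0.1, -0.1]
grip_width: 0.0008
grasp_force: 0.0
```

```bash
python3 -c "
from h import *
print(keeper(),env.get_obs()['tool_rot'],go(cor(-75,5)))
for x,y in((-69,-10),(-63.9,-2),(-58.8,8),(-52.9,18)): print(go(cor(x,y+15)))"
```

```text
[(np.float64(0.94), np.float64(0.7), 22), None] [ 1.79987335e+02 -1.73835432e-02  9.77817038e+00] [ 0.0005 -0.0016  0.0368]
[ 0.0056 -0.0016  0.0338]
[ 0.0101 -0.0097  0.0313]
[ 0.0145 -0.0197  0.0287]
[ 0.0196 -0.0297  0.0258]
```

Call:
steer_hand(
  rows=[
    [[-0.02, -0.03, 0.5, 0, 0], [-0.02, -0.03, 0.74, 0, 0], [0.06, -0.03, 0.7, 0, 0], [0.11, -0.03, 0.676, 0, 0], [0.16, -0.12, 0.65, 0, 0], [0.2, -0.2, 0.626, 0, 0], [0.246, -0.3, 0.6, 0, 0], [0.29, -0.4, 0.574, 0, 0]],
  ],
  squeeze=8,
)

```text
time_s: 20.82
tool_pos: [0.4844, 0.1217, 0.1077]
tool_rot: [180.0, -0.1, 9.8]
force: [0.7, -0.8, -0.4]
grip_width: 0.0004
grasp_force: 0.5
```

```bash
python3 -c "
from h import *
print(env.get_obs()['force'],env.get_obs()['wrist_torque'],keeper())
for x,y in((-58.8,8),(-52.9,18),(-46.4,26),(-39.5,31),(-32.2,32),(-24.7,32),(-23,32)): print(go(cor(x,y+15)))"
```

```text
[ 0.73767042 -0.75745077 -0.40214891] [-0.20637916  0.08919227 -0.03222211] [None, None]
[-0.0006  0.0023  0.0004]
[ 0.0045 -0.0077 -0.0026]
[ 0.0102 -0.0157 -0.0058]
[ 0.0162 -0.0207 -0.0093]
[ 0.0225 -0.0216 -0.0129]
[ 0.029  -0.0216 -0.0167]
[ 0.0304 -0.0216 -0.0175]
```

Call:
steer_hand(
  rows=[
    [[0.04, -0.06, -0.02, 0, 0], [0.09, -0.16, -0.048, 0, 0], [0.146, -0.24, -0.08, 0, 0], [0.2, -0.32, -0.112, 0, 0], [0.26, -0.37, -0.146, 0, 0], [0.32, -0.42, -0.18, 0, 0], [0.32, -0.42, -0.18, 0, 0]],
  ],
  squeeze=8,
)

```text
time_s: 21.5
tool_pos: [0.4966, 0.1458, 0.1163]
tool_rot: [-179.9, -0.1, 9.9]
force: [-0.2, 0.5, -0.9]
grip_width: 0.0006
grasp_force: 0.3
```

```bash
python3 -c "
from h import *
print(env.get_obs()['force'],env.get_obs()['wrist_torque'],keeper())
for x,y in((-39.5,31),(-32.2,32),(-24.7,32),(-23,32)): print(go(cor(x,y+15)))"
```

```text
[-0.17315706  0.52736048 -0.85097021] [0.09205327 0.16220532 0.03710805] [None, None]
[ 0.0006 -0.0006 -0.0009]
[ 0.0069 -0.0016 -0.0046]
[ 0.0134 -0.0016 -0.0083]
[ 0.0149 -0.0016 -0.0092]
```

Call:
steer_hand(
  rows=[
    [[0.06, -0.02, -0.044, 0, 0], [0.11, -0.03, -0.072, 0, 0], [0.16, -0.03, -0.1, 0, 0], [0.21, -0.03, -0.132, 0, 0], [0.25, -0.03, -0.156, 0, 0], [0.28, -0.03, -0.174, 0, 0], [0.28, -0.03, -0.174, 0, 0]],
  ],
  squeeze=8,
)

```text
time_s: 22.18
tool_pos: [0.5102, 0.1483, 0.125]
tool_rot: [180.0, -0.1, 9.8]
force: [-1.7, 1.4, -0.1]
grip_width: 0.0007
grasp_force: 0.6
```

```bash
python3 -c "
from h import *
print(env.get_obs()['force'],env.get_obs()['wrist_torque'],keeper(),go(cor(-24.7,47)))"
```

```text
[-1.73371247  1.42323367 -0.14067224] [0.1467194  0.32990013 0.05962063] [None, None] [-0.0006 -0.0013  0.0004]
```

Call:
steer_hand(
  rows=[
    [[0.02, 0, -0.006, 0, 0], [0.04, 0, -0.012, 0, 0], [0.06, 0, -0.02, 0, 0], [0.06, 0, -0.02, 0, 0]],
  ],
  squeeze=8,
)

```text
time_s: 22.62
tool_pos: [0.5113, 0.1484, 0.125]
tool_rot: [180.0, 0.2, 9.8]
force: [-4.7, -0.0, -0.2]
grip_width: 0.0005
grasp_force: 2.6
```

```bash
python3 -c "
from h import *
print(env.get_obs()['force'],env.get_obs()['wrist_torque'])"
```

```text
[-4.68172317 -0.01250393 -0.20710118] [-0.1207679   1.19274359 -0.05164367]
```

Scaled: 0.23 m is 4.6, 0.19 m is 3.8.

Call:
steer_hand(
  rows=[
    [[-0.4, 0, 0, 0, 0], [-1, 0, -0.4, 0, 0], [-1.2, 0.6, -1.2, 0, 0], [-1.2, 1.4, -2, 0, 0], [-1.2, 2.2, -2.4, 0, 0], [-1.2, 3, -2.4, 0, 0], [-1.2, 3.8, -2.4, 0, 0], [-1.2, 4.6, -2.4, 0, 0]],
  ],
  squeeze=8,
)

```text
time_s: 23.28
tool_pos: [0.4913, -0.0729, 0.2476]
tool_rot: [179.8, -0.3, 9.8]
force: [1.3, 0.2, 0.2]
grip_width: 0.0005
grasp_force: 0.0
```

Call:
steer_hand(
  rows=[
    [[0, 0.8, 0, 0, 0], [0, 1.6, 0, 0, 0], [0, 2.4, 0, 0, 0], [0, 3.2, 0, 0, 0], [0, 4, 0, 0, 0], [0, 4.8, 0, 0, 0], [0, 4.8, 0, 0, 0], [0, 4.8, 0, 0, 0]],
  ],
  squeeze=8,
)

```text
time_s: 23.95
tool_pos: [0.53, -0.3107, 0.2445]
tool_rot: [179.9, -0.0, 9.5]
force: [-0.9, 0.9, -0.2]
grip_width: 0.0006
grasp_force: 0.0
```

```bash
python3 - <<'E'
from h import *
print(keeper())
s,t=cam("scene"),cam("top")
q0=np.r_[OO+S@[0,0,.048],.1716,np.radians(30),0]
def iou(q,c,roi): return fit((c,),(roi,),q,free=[0])  # unused refinement in x only
q,L=fit((s,t),((200,235,90,90),(190,165,55,60)),q0); print(q,L,"slot xyz",S.T@(q[:3]-.048*pose(q)[:,2]-OO),"deg",np.degrees(np.arccos(pose(q)[:,2]@S[:,2])))
for c in(s,t): # beaker: compare with the first picture
    n="scene" if c is s else "top"; a=cv2.imread(f"pics/{n}0.png").astype(int); d=np.abs(a-c["color"].astype(int)).max(2)>40
    yy,xx=np.nonzero(d); print(n,"timer",d[275:300,410:450].sum() if n=="top" else d[190:230,412:442].sum(),"beaker",d[240:255,312:345].sum() if n=="scene" else d[200:225,330:365].sum())
E
```

```text
[(np.float64(-0.05), np.float64(0.1), 37), None]
[ 0.5394525   0.1217985   0.13146536  0.31707477  0.47102895 -0.12142119] 0.8108909102417213 slot xyz [-0.00183743  0.00317286 -0.00275836] deg 4.982147687006786
scene timer 0 beaker 0
top timer 855 beaker 73
```

Call:
steer_hand(
  rows=[
    [[0, 0, 0, 0, 0], [0, 0, 0, 0, 0], [0, 0, 0, 0, 0]],
  ],
  squeeze=8,
)

```text
time_s: 24.4
tool_pos: [0.5306, -0.3059, 0.2456]
tool_rot: [180.0, -0.0, 9.9]
force: [0.2, 0.4, 0.6]
grip_width: 0.0003
grasp_force: 0.0
```

```bash
python3 -c "
from cell import env
print(env.sign_off())"
```

```text
the job is handed in; nothing more can be done
None
```

I handed the job in at 24.4 s, with no verdict returned: the scraper was lowered gently home, the keeper reads shut at its stop in the scene camera, and the beaker and timer look unmoved there (the arm hid the top view).

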